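# Dust off the board and hold the test press closed

### The job

A circuit board lies in the nest of the hand-lever test press. Squeeze the trigger of the blow gun fixed beside the nest fully for about a second to blow the contacts clean, and let it go; then flip the press's safety catch back away from you until it is open, and pull the lever down by its grip to its stop so that the clear plate presses the board onto the test pins. Finish holding the lever down there, and leave the jar, the spool and the tin beside the press where they stand.

Things in the scene. Friction and masses are not known exactly. Their poses are not given: they have to be found in the camera images.
- press: Hand-lever test press: base 210x250x30 mm, black frame, clear plate over a nest with a green board. Origin on the bench under the nest's middle; x from the nest back to the column, y left, z up. Base x -105 to 105, y -95 to 155 mm; head x -22 to 90, y -30 to 30, top at 200 (ram 230) mm. Lever right of the head (y = -44), catch left of it (y 36 to 96), blow gun on the base's left wing.
- press_lever (a joint): Hand lever, rad: 0 = up at rest, 0.87 = down on its stop with the plate pressed on the board. A return spring pushes it up (about 4 N at the grip at rest, 8 N at the stop): let go, it springs up. With the catch closed it is blocked after about 0.06 rad of play; do not force it.
- lever_grip (a point): Black round grip, 26 mm thick, 87 mm long, on a 13 mm rod. This is its middle, 165 mm from the hinge axis. At rest the lever points to the front (press -x) and 62 degrees up (grip 306 mm above the bench); at the stop 12 degrees up (grip 195 mm above the bench): it comes forward and down in an arc.
- lever_hinge (a point): Point on the lever's hinge axis in the lever's own plane, 160 mm above the bench; the axis runs along the press's y. In press axes x = 26, y = -44 mm.
- safety_catch (a joint): Safety catch, rad: 0 = closed (its hook blocks the lug of the steel disc on the left of the head, and so the lever), 1.3 = fully open, thumb piece leaning back on its stop. Light friction (about 1 N at the thumb piece); stays where it is left.
- catch_thumb (a point): Centre of the catch's thumb piece: black cross bar 13 mm thick, 36 mm long along the press's y, on an arm 58 mm from the catch's hinge. Closed it leans 30 degrees to the front, 235 mm above the bench; pushed back (press +x, away from the robot) it goes over the top of its arc (243 mm) and ends leaning 44 degrees back, 226 mm above the bench, 70 mm further back.
- catch_hinge (a point): Point on the catch's hinge axis in the plane of the thumb piece, 185 mm above the bench; the axis runs along the press's y. In press axes x = 66, y = 78 mm.
- gun_trigger (a joint): Trigger of the blow gun, rad: 0 = released, 0.25 = squeezed fully. A spring opens it (full squeeze takes about 8 N at point gun_squeeze).
- gun_squeeze (a point): Where to squeeze the gun: middle of handle and squeezed trigger together (34 mm across, along own x), 105 mm above the bench. Handle 24 mm thick, 26 high, along own y from -55 (nozzle side) to +46 mm. Steel trigger 18 mm high on its -x side (to the robot), hinged at own y -60 mm; released, its outer face here is 32 mm from this point, squeezed 17. Axes within 7 degrees of the press's.
- swab_jar: Bystander: small clear jar with a lid, 48 mm across, 63 mm high, to the right of the press. Origin at the centre of its underside.
- solder_spool: Bystander: solder spool, 58 mm across, 42 mm high, left behind the press. Origin at the centre of its underside.
- connector_box: Bystander: small white tin, 46 x 64 x 22 mm, to the right of the press in front. Origin at the centre of its underside.

How it is judged:
By the outcome, as a careful person would: the job done as asked, in the order asked, and still so for the second after the job is handed in, while the arm keeps its last pose, push and grip.
It also fails if it takes over 67 s, if anything falls off the work surface, if the arm or the gripper's body presses on something with over 40 N, if the wrist force passes 120 N, or if a joint passes its speed limit or range.

### The arm

A 6-joint arm with a two-finger parallel gripper is mounted at the origin on a cart in front of the work surface, level with it; the furniture and walls round the work are solid. World frame = base frame: x ahead of the robot, y to its left, z up, the work surface at z = 0. Lengths are in m, angles in degrees, forces in N, time in s.
With the tool pointing down it reaches from about 0.4 to 0.825 m from the base axis. Payload 7 kg.
Tool frame: the origin (TCP) lies midway between the tips of the shut fingers; the grasp point (between the pads) lies 19 mm behind it; z points along the fingers, y is the line along which they close (so a half turn about z gives the same grasp; the last joint's range is limited). The gripper opens to 88 mm and grips with 3 to 60 N. Pads are 19 mm wide; open, the fingers measure 130 mm over their backs; the gripper's body (78 mm by 193 mm) begins 47 mm behind the grasp point.
Start: joints at [-57.004, 20.546, 0.682, 0, -70.136, -16.507], TCP at [0.192, -0.647, 0.227] pointing down, gripper open.
Joint ranges: [-176.03, 176.03], [-82.01, 121.73], [-58.28, 71.71], [-173.87, 95.51], [-174.79, -0.11], [-173.66, 173.66]. Speed limits (degrees/s): [136.94, 136.94, 172.46, 180, 180, 180].

### API

Orientations are given as [roll, pitch, yaw] about the fixed x, y, z axes, in that order (R = Rz(yaw) Ry(pitch) Rx(roll)).
In Python, from plant import ctrl, viewer, close_job gives the robot as it stands. The module is installed in compiled form; this text tells all that it offers.
- The arm moves only by the tool step_arm, never from a script. Its argument "moves" is a list that holds one entry, the list of rows, each a list of 5 numbers: the shift along the world's x, y, z in cm, then the turn about the world's z in rad, then the finger opening in cm, from 0 to 8.76. In form: [[[tx, ty, tz, twist, grip], ...]]. A call has 1 to 10 rows; each row shifts and turns the commanded pose from where the row before left it; what a row does not reach is not made up. A row lasts 1/10 s, in which the tool goes at most 50 mm and 8.59 degrees, less where a joint would pass 70% of its speed; a pose out of reach is approached as far as the arm can. A call with a gripper value outside its range is refused whole. The fingers move at their own pace and stop on an object; the grip force is fixed at half the most. Time passes only in rows, so rows that do not move let the fingers close. It gives the time, the measured TCP pose, the force, the opening and the grip force at its end, in the units of the state.
- ctrl.get_obs(): the state, without advancing time (a new reading comes with each control period).
- viewer.snapshot(name): name is "side" or "top" or "wrist"; returns (picture, depth): 480x640x3 uint8, blue, green, red; 480x640 float32, m along the optical axis (not along the pixel's ray), 0 where there is no reading.
- viewer.camera_info(name): a dict with "camera_matrix" (3x3 intrinsics, pixels), "eye" and "orientation" of the camera in the world. Camera axes: x right, y down, z forward; pixel columns grow to the right and rows downward; lengths in m; the calibration is good to about 2 mm. A picture is of the moment at which its call begins: read the wrist's pose just before it. camera_info takes no time and is no camera call; for the wrist camera it gives the pose at the moment of the call.
- close_job(): hands the job in; it is judged then, once.
The state is a dict: "clock": time; "joint_pos": joint angles; "qvel": joint speeds; "tau": joint torques, N m; "tool_pos": TCP position; "orientation": TCP orientation; "force": force on the tool from outside, world axes, zero at the start; "moment": the same for the moment, N m; "opening": finger opening in m; "gripper_force": force on a finger pad.
Only numpy, scipy, OpenCV 4.12 (cv2) and the standard library are available. Lean on these libraries where they do the work, as an engineer would, in place of code of your own. Each camera call takes 0.05 s, during which the arm holds its last target. There are 200 camera calls.

## Working session

There is one attempt and no reset: what is moved stays moved. The work goes in short steps, Python scripts to look and compute and a tool call to move; the robot and the scene stay as the last step left them, time stands still between calls to the robot, and variables do not carry over. Pictures are saved under pics/ and viewed, at most 10 in all, crops included, and the job is handed in when it is done.

Besides the shell and the picture viewer there is one more tool, called after "Emit:" as name(argument=value, ...), one argument or row to a line, values as JSON. step_arm: Moves the arm, as the interface text tells. Its arguments: {"type":"object","properties":{"moves":{"type":"array","items":{"type":"array","items":{"type":"array","items":{"type":"number"}}}}},"required":["moves"]}

```bash
mkdir -p pics
cat > h.py <<'E'
import numpy as np, cv2
from plant import ctrl, viewer
def cam(n):
    c=viewer.camera_info(n); return c
def snap(n,f):
    c=viewer.camera_info(n); p,d=viewer.snapshot(n); cv2.imwrite('pics/%s.png'%f,p); np.savez('pics/%s.npz'%f,p=p,d=d); return p,d,c
E
python3 - <<'E'
from h import *
o=ctrl.get_obs(); print(o)
for n in('side','top'):
    p,d,c=snap(n,n+'0'); print(c, (d>0).mean())
E
```

```text
{'clock': 0.0, 'joint_pos': array([-5.70026366e+01,  2.05901642e+01,  6.33215749e-01, -2.16879225e-02,
       -7.01373500e+01, -1.65088194e+01]), 'qvel': array([ 0.01995959,  0.01794838, -0.0244003 ,  0.06057352, -0.02123704,
        0.10464194]), 'tau': array([-3.29181212e-04, -5.82721174e+01,  2.93075484e+01,  6.99774876e+00,
        7.04835678e-03, -1.70997755e-04]), 'tool_pos': array([ 0.1914359 , -0.64675279,  0.22562788]), 'orientation': array([ 1.79903795e+02, -7.25131159e-03, -1.63518836e+02]), 'force': array([0.00567198, 0.0299352 , 0.25806475]), 'moment': array([-0.02195438, -0.01568222,  0.00391447]), 'gripper_force': 0.0, 'opening': 0.08798794690580773}
{'camera_matrix': array([[599.21330907,   0.        , 321.42108751],
       [  0.        , 599.21330907, 235.19604445],
       [  0.        ,   0.        ,   1.        ]]), 'eye': array([0.49670956, 0.96464707, 0.91365017]), 'orientation': array([-128.37574262,    1.09649304, -174.10420526])} 0.9961328125
{'camera_matrix': array([[528.36114527,   0.        , 317.49785407],
       [  0.        , 528.36114527, 242.1833478 ],
       [  0.        ,   0.        ,   1.        ]]), 'eye': array([0.45181283, 0.02758868, 1.17220759]), 'orientation': array([-1.72698459e+02,  1.39136225e-01, -8.98862754e+01])} 0.9959342447916667
```

View pics/side0.png

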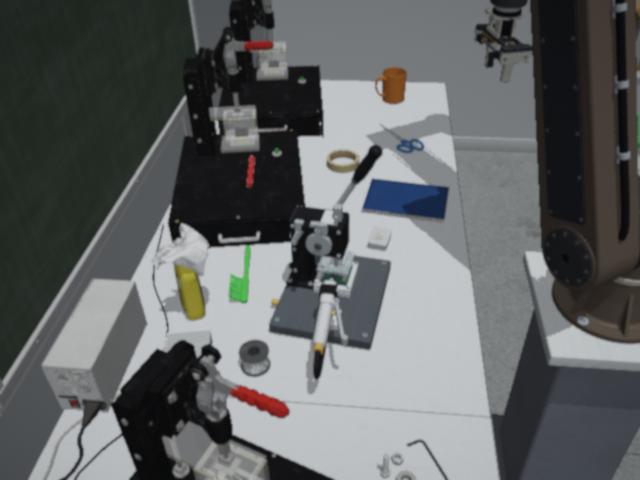

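View pics/top0.png

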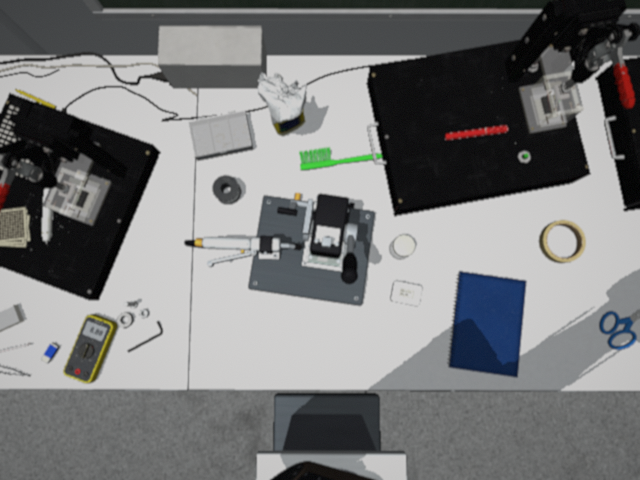

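```bash
cat >> h.py <<'E'
from scipy.spatial.transform import Rotation as Ro
def cloud(d,c):
    K=c['camera_matrix']; v,u=np.mgrid[:480,:640]
    P=np.stack([(u-K[0,2])/K[0,0]*d,(v-K[1,2])/K[1,1]*d,d],-1)
    return P@Ro.from_euler('xyz',c['orientation'],degrees=True).as_matrix().T+c['eye']
def ld(f): z=np.load('pics/%s.npz'%f); return z['p'],z['d']
E
python3 - <<'E'
from h import *
p,d=ld('top0'); W=cloud(d,cam('top'))
roi=np.zeros((480,640),bool); roi[185:315,235:385]=1
print('bench z',np.median(W[330:370,220:360,2]))
m=roi&(W[...,2]>.018)&(W[...,2]<.045)
r=cv2.minAreaRect(W[m][:,:2].astype(np.float32)*1000); print('base',r,cv2.boxPoints(r))
for nm,mm in (('top>.19',roi&(W[...,2]>.19)),('grip>.26',roi&(W[...,2]>.25))):
    q=W[mm]; print(nm,len(q),q.mean(0) if len(q) else '',q.min(0),q.max(0))
s=W[200:222,270:305]; g=cv2.cvtColor(p,cv2.COLOR_BGR2GRAY)[200:222,270:305]
k=s[...,2]>.2; print('thumb',k.sum(),s[k].mean(0),s[k].min(0),s[k].max(0))
g2=W[225:275,180:290]; k=(g2[...,2]>.085)&(g2[...,2]<.2); q=g2[k]; print('gun',len(q),q.min(0),q.max(0)); 
for y0 in np.arange(q[:,1].min(),q[:,1].max(),.015):
    a=q[(q[:,1]>=y0)&(q[:,1]<y0+.015)]; print(round(y0,3),len(a),a[:,0].min().round(3),a[:,0].max().round(3),np.median(a[:,2]).round(3))
cr=p[170:320,170:420]; cv2.imwrite('pics/c1.png',cv2.resize(cr,None,fx=3.2,fy=3.2,interpolation=cv2.INTER_CUBIC))
E
```

```text
bench z -1.298734695343029e-06
base ((594.8759765625, 72.6341323852539), (311.4862365722656, 226.69024658203125), 81.61479187011719) [[460.03085  -64.91525 ]
 [684.2978   -97.972946]
 [729.72107  210.18352 ]
 [505.45416  243.24121 ]]
top>.19 2947 [0.59318535 0.01167607 0.24859247] [ 0.45181283 -0.03629497  0.19005001] [0.66890217 0.10303699 1.17220759]
grip>.26 538 [ 0.50908413 -0.01399378  0.44911206] [ 0.45181283 -0.03544415  0.25133937] [0.55602981 0.02758868 1.17220759]
thumb 183 [0.62438581 0.08153383 0.26608547] [0.45181283 0.02758868 0.20061485] [0.65017508 0.10303699 1.17220759]
gun 1421 [0.5387489  0.088318   0.08788162] [0.59926406 0.30467439 0.12950015]
0.088 32 0.578 0.585 0.107
0.103 86 0.569 0.594 0.117
0.118 121 0.566 0.599 0.122
0.133 137 0.564 0.599 0.122
0.148 121 0.56 0.596 0.118
0.163 115 0.559 0.596 0.115
0.178 143 0.555 0.596 0.114
0.193 117 0.552 0.596 0.115
0.208 127 0.549 0.599 0.116
0.223 123 0.545 0.598 0.115
0.238 132 0.539 0.598 0.115
0.253 68 0.576 0.598 0.115
0.268 54 0.58 0.597 0.111
0.283 31 0.584 0.593 0.106
0.298 14 0.584 0.594 0.098
```

View pics/c1.png

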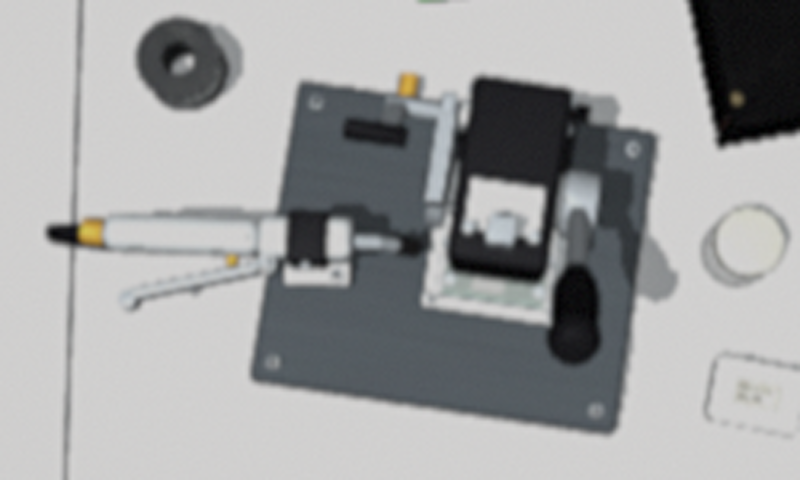

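```bash
cat >> h.py <<'E'
def ray(c,u,v,z):
    K=c['camera_matrix']; r=Ro.from_euler('xyz',c['orientation'],degrees=True).as_matrix()@[(u-K[0,2])/K[0,0],(v-K[1,2])/K[1,1],1]
    return c['eye']+r*(z-c['eye'][2])/r[2]
E
python3 - <<'E'
from h import *
c=cam('top'); t=lambda x,y,z: ray(c,170+(x+.5)/3.2-.5,170+(y+.5)/3.2-.5,z)
C=np.array([t(*q,.03)[:2] for q in((300,82),(657,133),(615,433),(252,380))])
ex=(C[0]+C[1]-C[2]-C[3]); ey=(C[0]+C[3]-C[1]-C[2])
print(C,np.linalg.norm(ex)/2,np.linalg.norm(ey)/2)
yx=np.arctan2(ex[1],ex[0]); yy=np.arctan2(-ey[0],ey[1]); print(np.degrees([yx,yy]))
a=(yx+yy)/2; R=np.array([[np.cos(a),-np.sin(a)],[np.sin(a),np.cos(a)]]); O=C.mean(0)-R@[0,.03]
print('O',O,a)
for n,q in dict(hinge=(.026,-.044),grip=(.026-.165*np.cos(np.radians(62)),-.044),gripdown=(.026-.165*np.cos(np.radians(12)),-.044),thumb=(.066-.029,.078),thumbend=(.107,.078)).items(): print(n,O+R@q)
print('seen thumb',t(375,131,.24),'grip far/end',t(574,345,.33),'handle ends',t(105,233,.105),t(262,236,.105), 'sq',t(178,233,.118))
W=None
p,d=ld('top0'); W=cloud(d,c)
q=W[225:262,195:255].reshape(-1,3); q=q[(q[:,2]>.095)&(q[:,2]<.125)]
for y0 in np.arange(.14,.28,.01):
    b=q[abs(q[:,1]-y0)<.005]; h=b[b[:,2]>.112]; print(y0.round(2),len(h),h[:,0].min().round(4),h[:,0].max().round(4),h[:,2].max().round(4),b[:,0].min().round(4)) if len(h) else 0
E
```

```text
[[ 0.70222865  0.15013779]
 [ 0.6669045  -0.09538137]
 [ 0.46245716 -0.06479884]
 [ 0.49743862  0.17941493]] 0.20679603872140728 0.24737684401626914
[-8.3217127  -8.16951343]
O [0.57795473 0.01265326] -0.14391309677564895
hinge [ 0.59737561 -0.03462073]
grip [ 0.52071358 -0.02351125]
gripdown [ 0.43764969 -0.01147406]
thumb [0.62575875 0.0845405 ]
thumbend [0.69503511 0.07450132]
seen thumb [0.62825579 0.08515824 0.24      ] grip far/end [ 0.50313013 -0.02050258  0.33      ] handle ends [0.58757099 0.26480068 0.105     ] [0.58581395 0.16478014 0.105     ] sq [0.58599421 0.21598146 0.118     ]
0.16 69 0.5609 0.5954 0.1222 0.5604
0.17 59 0.5609 0.5937 0.1209 0.5596
0.18 67 0.5589 0.5959 0.1203 0.5573
0.19 67 0.5552 0.5959 0.1205 0.5552
0.2 65 0.5531 0.5959 0.1211 0.5531
0.21 68 0.5529 0.5956 0.1221 0.5513
0.22 63 0.5488 0.5956 0.121 0.5488
0.23 61 0.5487 0.5956 0.1209 0.5487
0.24 55 0.549 0.5957 0.1216 0.549
0.25 52 0.5487 0.5978 0.1246 0.5487
0.26 42 0.5771 0.5979 0.1199 0.5756
0.27 14 0.5834 0.5931 0.1168 0.5795
0.28 7 0.5853 0.5916 0.1145 0.5801
```

Emit:
step_arm(
  moves=[
    [[1.5, 3, 2, 0.127, 8.76], [1.5, 3, 2, 0.127, 8.76], [1.5, 3, 2, 0.127, 8.76], [1.5, 3, 2, 0.127, 8.76], [1.5, 3, 2, 0.127, 8.76], [1.5, 3, 2, 0.127, 8.76], [1.5, 3, 2, 0.127, 8.76], [1.5, 3, 2, 0.127, 8.76], [1.5, 3, 2, 0.127, 8.76], [1.5, 3, 2, 0.127, 8.76]],
  ],
)

```text
clock: 1.1
tool_pos: [0.3417, -0.3458, 0.4272]
orientation: [180.0, 0.0, -90.4]
force: [0.3, 0.1, -0.7]
opening: 0.0875
gripper_force: 0.0
```

Emit:
step_arm(
  moves=[
    [[2.4, 5, 0, 0, 8.76], [2.4, 5, 0, 0, 8.76], [2.4, 5, 0, 0, 8.76], [2.4, 5, 0, 0, 8.76], [2.4, 5, 0, 0, 8.76], [2.4, 5, 0, 0, 8.76], [2.4, 5, 0, 0, 8.76], [2.4, 5, 0, 0, 8.76], [2.4, 5, 0, 0, 8.76], [2.4, 5, 0, 0, 8.76]],
  ],
)

```text
clock: 2.1
tool_pos: [0.5582, 0.1056, 0.4265]
orientation: [180.0, 0.0, -90.7]
force: [0.6, -1.2, 0.5]
opening: 0.0876
gripper_force: 0.0
```

Emit:
step_arm(
  moves=[
    [[0.6, 2.8, -3, 0, 8.76], [0.6, 2.8, -3, 0, 8.76], [0.6, 2.8, -3, 0, 8.76], [0.6, 2.8, -3, 0, 8.76], [0, 0, -3, 0, 8.76], [0, 0, 0, 0, 8.76], [0, 0, 0, 0, 8.76]],
  ],
)

```text
clock: 2.8
tool_pos: [0.582, 0.2152, 0.2769]
orientation: [180.0, -0.1, -90.7]
force: [0.9, -0.1, 1.3]
opening: 0.0874
gripper_force: 0.0
```

Run:
```python
from h import *
o=ctrl.get_obs(); print(o['tool_pos'],o['orientation'],o['force'])
p,d,c=snap('wrist','w1'); print(c['eye'],c['orientation'])
W=cloud(d,c); np.save('pics/w1W.npy',W)
q=W.reshape(-1,3); q=q[(q[:,2]>.098)&(q[:,2]<.125)&(q[:,0]>.5)&(q[:,0]<.65)]
for y0 in np.arange(.15,.3,.01):
    b=q[abs(q[:,1]-y0)<.003]
    if len(b)<5: continue
    h=b[b[:,2]>.1145]; print(y0.round(2),len(h),(h[:,0].min().round(4),h[:,0].max().round(4)) if len(h) else '',b[:,0].min().round(4),b[:,0].max().round(4),b[:,2].max().round(4))
```

```text
[0.58202213 0.21519673 0.27692801] [ 1.79973570e+02 -6.93477005e-02 -9.07354853e+01] [ 0.90084702 -0.14050197  1.3365121 ]
[0.58130655 0.14629558 0.43683762] [ 1.65300783e+02 -1.71032297e-02  1.79310326e+02]
0.15 200 (np.float64(0.5725), np.float64(0.5982)) 0.5725 0.5982 0.1232
0.16 274 (np.float64(0.5625), np.float64(0.5984)) 0.5625 0.5984 0.1231
0.17 188 (np.float64(0.5624), np.float64(0.5959)) 0.5614 0.598 0.1213
0.18 191 (np.float64(0.5596), np.float64(0.5971)) 0.5595 0.5982 0.1215
0.19 188 (np.float64(0.5577), np.float64(0.5973)) 0.5574 0.5985 0.1226
0.2 172 (np.float64(0.5557), np.float64(0.5976)) 0.5556 0.5988 0.1215
0.21 175 (np.float64(0.5537), np.float64(0.5978)) 0.5525 0.5989 0.1215
0.22 166 (np.float64(0.5516), np.float64(0.598)) 0.5505 0.5992 0.1207
0.23 163 (np.float64(0.5487), np.float64(0.5983)) 0.5485 0.5995 0.1212
0.24 169 (np.float64(0.5417), np.float64(0.5985)) 0.5411 0.5997 0.1213
0.25 169 (np.float64(0.5404), np.float64(0.5988)) 0.5404 0.5999 0.1214
0.26 79 (np.float64(0.5801), np.float64(0.599)) 0.578 0.6001 0.1196
0.27 48 (np.float64(0.5842), np.float64(0.5953)) 0.5811 0.5975 0.1169
0.28 4 (np.float64(0.5873), np.float64(0.5924)) 0.5823 0.5976 0.1154
0.29 0  0.5855 0.595 0.1104
```

View pics/w1.png

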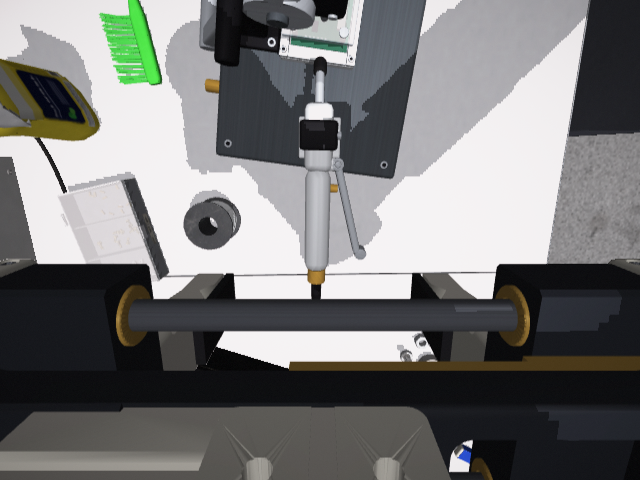

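Emit:
step_arm(
  moves=[
    [[0, 0.1, -4, 0, 8.76], [0, 0, -4, 0, 8.76], [0, 0, -4, 0, 8.76], [0, 0, -3, 0, 8.76], [0, 0, -2, 0, 8.76], [0, 0, -2, 0, 8.76], [0, 0, 0, 0, 8.76], [0, 0, 0, 0, 8.76]],
  ],
)

```text
clock: 3.65
tool_pos: [0.5832, 0.2167, 0.0885]
orientation: [-179.9, 0.1, -90.8]
force: [-0.4, -0.7, 1.2]
opening: 0.0872
gripper_force: 0.0
```

Emit:
step_arm(
  moves=[
    [[0, 0, 0, 0, 6], [0, 0, 0, 0, 5], [0, 0, 0, 0, 4], [0, 0, 0, 0, 3], [0, 0, 0, 0, 3], [0, 0, 0, 0, 3], [0, 0, 0, 0, 3], [0, 0, 0, 0, 3]],
  ],
)

```text
clock: 4.45
tool_pos: [0.5831, 0.2171, 0.0863]
orientation: [-179.9, 0.0, -90.8]
force: [5.1, 1.2, -4.2]
opening: 0.0331
gripper_force: 30.2
```

Emit:
step_arm(
  moves=[
    [[0, 0, 0, 0, 3], [0, 0, 0, 0, 3], [0, 0, 0, 0, 3], [0, 0, 0, 0, 3], [0, 0, 0, 0, 3], [0, 0, 0, 0, 3], [0, 0, 0, 0, 3], [0, 0, 0, 0, 3], [0, 0, 0, 0, 3]],
  ],
)

```text
clock: 5.35
tool_pos: [0.5831, 0.217, 0.0863]
orientation: [-179.9, 0.1, -90.8]
force: [4.8, 1.5, -4.7]
opening: 0.0329
gripper_force: 30.2
```

Emit:
step_arm(
  moves=[
    [[0, 0, 0, 0, 5], [0, 0, 0, 0, 7], [0, 0, 0, 0, 8.7], [0, 0, 0, 0, 8.7], [0, 0, 0, 0, 8.7], [0, 0, 0, 0, 8.7], [0, 0, 0, 0, 8.7]],
  ],
)

```text
clock: 6.05
tool_pos: [0.5826, 0.217, 0.0869]
orientation: [-179.9, 0.0, -90.7]
force: [-1.0, 0.6, -0.3]
opening: 0.0828
gripper_force: 0.0
```

Emit:
step_arm(
  moves=[
    [[0, 0, 2, 0, 8.7], [0, 0, 4, 0, 8.7], [0, 0, 4, 0, 8.7], [0, 0, 4, 0, 6], [0, 0, 4, 0, 3], [0, 0, 4, 0, 0], [-0.5, -3, 0, 0, 0], [-0.5, -4, 0, 0, 0], [-0.3, -4, 0, 0, 0], [0, -1.7, 0, 0, 0]],
  ],
)

```text
clock: 7.05
tool_pos: [0.5687, 0.0872, 0.3075]
orientation: [-179.9, 0.0, -90.8]
force: [0.1, 0.5, 0.5]
opening: 0.0365
gripper_force: 0.0
```

Emit:
step_arm(
  moves=[
    [[0, 0, -3, 0, 0], [0, 0, -3, 0, 0], [0, 0, -2, 0, 0], [0, 0, 0, 0, 0], [0, 0, 0, 0, 0]],
  ],
)

```text
clock: 7.55
tool_pos: [0.5696, 0.0897, 0.2272]
orientation: [-180.0, -0.0, -90.7]
force: [0.5, -0.5, 0.3]
opening: 0.0009
gripper_force: 0.0
```

Run:
```python
from h import *
o=ctrl.get_obs(); print(o['tool_pos'],o['force'],o['opening'])
p,d,c=snap('side','s1'); 
W=cloud(d,c); 
K=c['camera_matrix']; R=Ro.from_euler('xyz',c['orientation'],degrees=True).as_matrix()
for q in ((.626,.0848,.235),o['tool_pos']):
    a=R.T@(np.array(q)-c['eye']); print(K[0,0]*a[0]/a[2]+K[0,2],K[1,1]*a[1]/a[2]+K[1,2])
cv2.imwrite('pics/s1c.png',cv2.resize(p[170:350,240:440],None,fx=3,fy=3,interpolation=cv2.INTER_CUBIC))
```

```text
[0.56955018 0.08972415 0.22719627] [ 0.49906493 -0.51116892  0.33068739] 0.0009477759146576266
307.89841976889306 224.9769082431053
337.85313559309986 231.35129739379695
```

View pics/s1c.png

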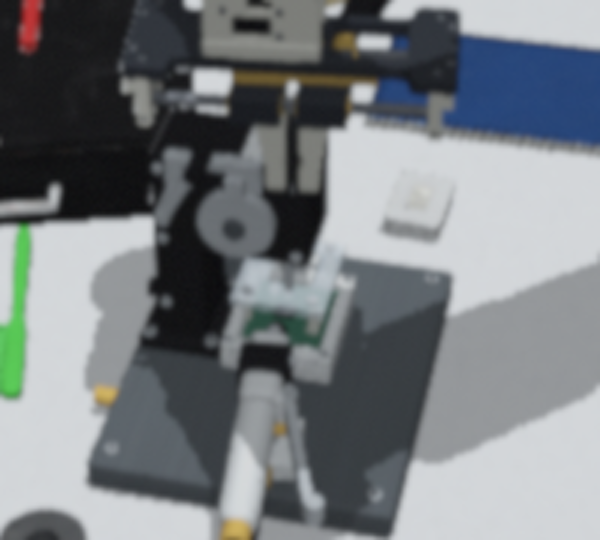

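Emit:
step_arm(
  moves=[
    [[1, -0.1, -0.4, 0, 0], [1, -0.15, 0, 0, 0], [1, -0.15, 0, 0, 0], [1, -0.15, 0, 0, 0], [1, -0.15, 0, 0, 0]],
  ],
)

```text
clock: 8.1
tool_pos: [0.6197, 0.0823, 0.2226]
orientation: [180.0, -0.0, -90.8]
force: [-2.2, 0.1, 2.2]
opening: 0.0006
gripper_force: 1.3
```

Emit:
step_arm(
  moves=[
    [[1, -0.15, 0, 0, 0], [1, -0.15, 0, 0, 0], [1, -0.15, 0, 0, 0], [0.7, -0.1, 0, 0, 0], [0, 0, 0, 0, 0]],
  ],
)

```text
clock: 8.6
tool_pos: [0.6568, 0.0768, 0.2219]
orientation: [180.0, -0.0, -90.8]
force: [-0.8, -0.2, 0.1]
opening: 0.0
gripper_force: 0.0
```

Contact is light (about 2 N). Continue in small steps until the stop pushes back.

Emit:
step_arm(
  moves=[
    [[0.5, -0.07, 0, 0, 0], [0.3, 0, 0, 0, 0], [0.3, -0.05, 0, 0, 0], [0, 0, 0, 0, 0]],
  ],
)

```text
clock: 9.0
tool_pos: [0.6673, 0.0759, 0.2227]
orientation: [-180.0, 0.0, -90.7]
force: [-0.6, -0.0, 0.3]
opening: 0.0002
gripper_force: 0.2
```

Emit:
step_arm(
  moves=[
    [[0.2, 0, 0, 0, 0], [0.2, -0.05, 0, 0, 0], [0, 0, 0, 0, 0]],
  ],
)

```text
clock: 9.3
tool_pos: [0.6712, 0.0753, 0.2226]
orientation: [-180.0, 0.0, -90.7]
force: [-0.4, 0.1, 0.7]
opening: 0.0003
gripper_force: 0.3
```

Emit:
step_arm(
  moves=[
    [[0.3, 0, 0, 0, 0], [0.2, -0.05, 0, 0, 0], [0, 0, 0, 0, 0]],
  ],
)

```text
clock: 9.6
tool_pos: [0.6739, 0.0751, 0.2223]
orientation: [179.7, 0.0, -90.7]
force: [-9.5, 3.2, 5.4]
opening: 0.0008
gripper_force: 6.0
```

Emit:
step_arm(
  moves=[
    [[0.2, 0, 0, 0, 0], [0.2, -0.05, 0, 0, 0], [0, 0, 0, 0, 0]],
  ],
)

```text
clock: 9.9
tool_pos: [0.6745, 0.0749, 0.2221]
orientation: [179.4, -0.0, -90.7]
force: [-23.2, 6.3, 11.7]
opening: 0.0001
gripper_force: 13.1
```

Run:
```python
from h import *
o=ctrl.get_obs(); print(o['tool_pos'],o['force'],o['opening'])
p,d,c=snap('side','s2')
cv2.imwrite('pics/s2c.png',cv2.resize(np.clip(p[190:290,260:370].astype(float)*1.8,0,255).astype(np.uint8),None,fx=5,fy=5,interpolation=cv2.INTER_CUBIC))
W=cloud(d,c); m=(abs(W[...,1]-.09)<.03)&(abs(W[...,0]-.64)<.1)&(W[...,2]>.15)&(W[...,2]<.26)
for z0 in np.arange(.15,.26,.01):
    b=W[m&(abs(W[...,2]-z0)<.005)]; print(z0.round(2),len(b),np.sort(b[:,0])[::6].round(3))
```

```text
[0.67447178 0.07491134 0.2220516 ] [-23.17762449   6.30360093  11.66946721] 5.343944458861865e-05
0.15 0 []
0.16 3 [0.588]
0.17 3 [0.605]
0.18 8 [0.593 0.657]
0.19 64 [0.648 0.651 0.651 0.653 0.654 0.655 0.656 0.658 0.659 0.661 0.663]
0.2 43 [0.658 0.662 0.664 0.666 0.668 0.67  0.672 0.678]
0.21 40 [0.668 0.672 0.674 0.676 0.678 0.68  0.684]
0.22 22 [0.664 0.681 0.687 0.7  ]
0.23 132 [0.659 0.659 0.66  0.664 0.667 0.669 0.673 0.676 0.679 0.682 0.686 0.689
 0.692 0.694 0.695 0.696 0.697 0.698 0.699 0.7   0.701 0.703]
0.24 93 [0.659 0.661 0.664 0.667 0.669 0.671 0.673 0.675 0.677 0.68  0.682 0.682
 0.684 0.688 0.69  0.697]
0.25 71 [0.658 0.659 0.662 0.665 0.668 0.674 0.676 0.678 0.684 0.685 0.689 0.691]
0.26 49 [0.656 0.66  0.666 0.67  0.673 0.679 0.683 0.688 0.694]
```

View pics/s2c.png

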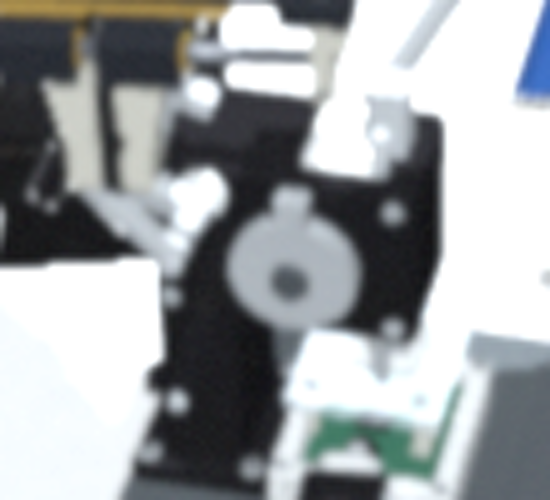

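Emit:
step_arm(
  moves=[
    [[-1, 0.1, 0, 0, 0], [-2, 0.2, 0, 0, 0], [-2, 0.3, 1, 0, 0], [0, 0, 4, 0, 3], [0, 0, 4.5, 0, 6], [0, 0, 4.5, 0.14, 8.76], [0, 0, 4.5, 0.14, 8.76], [-1, 0, 4.5, 0.14, 8.76], [-2, -2, 0, 0.14, 8.76], [-2, -2, 0, 0.14, 8.76]],
  ],
)

```text
clock: 10.95
tool_pos: [0.5804, 0.0404, 0.4539]
orientation: [-179.8, -0.1, -50.3]
force: [-0.1, 0.3, -0.5]
opening: 0.0505
gripper_force: 0.0
```

Emit:
step_arm(
  moves=[
    [[-2, -2, 0, 0.15, 8.76], [-2, -2, 0, 0.15, 8.76], [-2, -2, 0, 0.15, 8.76], [0, 0, 0, 0.15, 8.76], [0, 0, 0, 0.14, 8.76], [0, 0, 0, 0, 8.76], [0, 0, 0, 0, 8.76]],
  ],
)

```text
clock: 11.65
tool_pos: [0.5202, -0.0197, 0.4527]
orientation: [-180.0, -0.0, -8.5]
force: [-0.6, 0.3, 0.2]
opening: 0.0876
gripper_force: 0.0
```

Run:
```python
from h import *
o=ctrl.get_obs(); print(o['tool_pos'],o['orientation'],o['force'],o['joint_pos'])
p,d,c=snap('wrist','w2'); W=cloud(d,c)
m=(abs(W[...,0]-.51)<.07)&(abs(W[...,1]+.025)<.045)&(W[...,2]>.24)&(W[...,2]<.36)
for z0 in np.arange(.25,.37,.01):
    b=W[m&(abs(W[...,2]-z0)<.005)]
    if len(b)>3: print(z0.round(2),len(b),b[:,:2].min(0).round(4),b[:,:2].max(0).round(4))
```

```text
[ 0.52015288 -0.01971248  0.45269555] [-1.79993724e+02 -3.63533698e-02 -8.48573194e+00] [-0.56139984  0.32187726  0.17709834] [ 1.94601402e+01  2.00593076e+00  5.79875625e+00  1.15170011e-02
 -9.37577699e+01  6.20548882e+01]
0.25 65 [ 0.5528 -0.0348] [ 0.5617 -0.0229]
0.26 59 [ 0.5494 -0.0341] [ 0.557  -0.0225]
0.27 59 [ 0.5438 -0.0357] [ 0.5525 -0.0188]
0.28 76 [ 0.5357 -0.038 ] [ 0.5497 -0.0139]
0.29 167 [ 0.5319 -0.0378] [ 0.5473 -0.0135]
0.3 187 [ 0.5253 -0.0373] [ 0.5432 -0.0118]
0.31 220 [ 0.52   -0.0364] [ 0.5377 -0.0113]
0.32 268 [ 0.5132 -0.0352] [ 0.5324 -0.0116]
0.33 177 [ 0.5122 -0.0342] [ 0.5262 -0.0096]
0.34 473 [ 0.4948 -0.0351] [ 0.5215 -0.0079]
0.35 370 [ 0.5006 -0.0323] [ 0.5187 -0.0107]
```

View pics/w2.png

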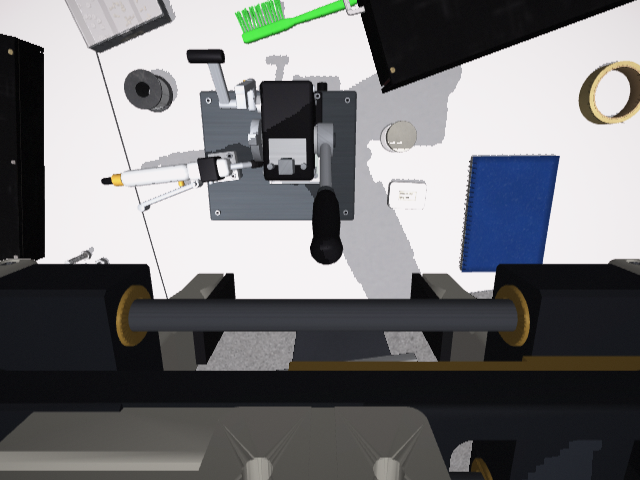

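Emit:
step_arm(
  moves=[
    [[-0.1, -0.35, -3, 0, 8.76], [0, 0, -4, 0, 8.76], [0, 0, -3, 0, 8.76], [0, 0, -2, 0, 8.76], [0, 0, -1.5, 0, 8.76], [0, 0, -1, 0, 8.76], [0, 0, -1, 0, 8.76], [0, 0, 0, 0, 8.76]],
  ],
)

```text
clock: 12.5
tool_pos: [0.5186, -0.0231, 0.2965]
orientation: [180.0, 0.1, -8.3]
force: [-0.2, 0.5, 0.3]
opening: 0.0876
gripper_force: 0.0
```

Emit:
step_arm(
  moves=[
    [[0, 0, 0, 0, 6], [0, 0, 0, 0, 4], [0, 0, 0, 0, 2], [0, 0, 0, 0, 1.5], [0, 0, 0, 0, 1.5], [0, 0, 0, 0, 1.5], [0, 0, 0, 0, 1.5], [0, 0, 0, 0, 1.5]],
  ],
)

```text
clock: 13.3
tool_pos: [0.5189, -0.0232, 0.2976]
orientation: [180.0, 0.0, -8.2]
force: [-0.2, -0.2, -0.3]
opening: 0.0289
gripper_force: 0.0
```

Emit:
step_arm(
  moves=[
    [[0, 0, 0, 0, 1.5], [0, 0, 0, 0, 1.5], [0, 0, 0, 0, 1.5], [-1.32, 0.19, -0.77, 0, 1.5], [-1.24, 0.18, -0.88, 0, 1.5], [0, 0, 0, 0, 1.5]],
  ],
)

```text
clock: 13.9
tool_pos: [0.4941, -0.0189, 0.2812]
orientation: [-179.9, -0.2, -8.2]
force: [7.2, 2.1, -0.6]
opening: 0.025
gripper_force: 30.0
```

Emit:
step_arm(
  moves=[
    [[-1.17, 0.17, -0.98, 0, 1.5], [-1.07, 0.15, -1.08, 0, 1.5], [-0.97, 0.14, -1.18, 0, 1.5], [-0.87, 0.13, -1.25, 0, 1.5], [0, 0, 0, 0, 1.5]],
  ],
)

```text
clock: 14.4
tool_pos: [0.4551, -0.0131, 0.2369]
orientation: [-179.9, -0.4, -8.2]
force: [10.9, -0.1, 1.5]
opening: 0.0248
gripper_force: 30.0
```

Emit:
step_arm(
  moves=[
    [[-0.76, 0.11, -1.33, 0, 1.5], [-0.63, 0.09, -1.38, 0, 1.5], [-0.52, 0.08, -1.4, 0, 1.5], [0, 0, 0, 0, 1.5]],
  ],
)

```text
clock: 14.8
tool_pos: [0.4376, -0.0105, 0.1966]
orientation: [-179.9, -0.5, -8.1]
force: [10.3, -1.8, 4.6]
opening: 0.0244
gripper_force: 30.0
```

Emit:
step_arm(
  moves=[
    [[-0.1, 0.02, -0.8, 0, 1.5], [-0.1, 0.02, -0.7, 0, 1.5], [0, 0, -0.2, 0, 1.5], [0, 0, 0, 0, 1.5]],
  ],
)

```text
clock: 15.2
tool_pos: [0.4356, -0.0103, 0.1834]
orientation: [-180.0, -0.5, -8.1]
force: [-7.3, 1.4, 37.0]
opening: 0.0246
gripper_force: 30.0
```

Emit:
step_arm(
  moves=[
    [[0, 0, -0.2, 0, 1.5], [0, 0, 0, 0, 1.5], [0, 0, 0, 0, 1.5]],
  ],
)

```text
clock: 15.5
tool_pos: [0.4359, -0.0103, 0.182]
orientation: [-179.9, -0.6, -8.1]
force: [-7.9, 0.4, 39.4]
opening: 0.0245
gripper_force: 30.0
```

Emit:
step_arm(
  moves=[
    [[0, 0, 0.15, 0, 1.5], [0, 0, 0, 0, 1.5], [0, 0, 0, 0, 1.5]],
  ],
)

```text
clock: 15.8
tool_pos: [0.4359, -0.0103, 0.1825]
orientation: [-179.9, -0.6, -8.1]
force: [-2.3, -0.8, 29.0]
opening: 0.025
gripper_force: 30.0
```

Run:
```python
from h import *
o=ctrl.get_obs(); print(o['tool_pos'],o['force'],o['opening'])
p,d,c=snap('side','s3'); W=cloud(d,c)
cv2.imwrite('pics/s3c.png',cv2.resize(np.clip(p[180:360,220:420].astype(float)*1.6,0,255).astype(np.uint8),None,fx=3.3,fy=3.3,interpolation=cv2.INTER_CUBIC))
```

```text
[ 0.43594678 -0.01029028  0.18253772] [-2.2752582  -0.78455238 29.00468703] 0.024999573923443697
```

View pics/s3c.png

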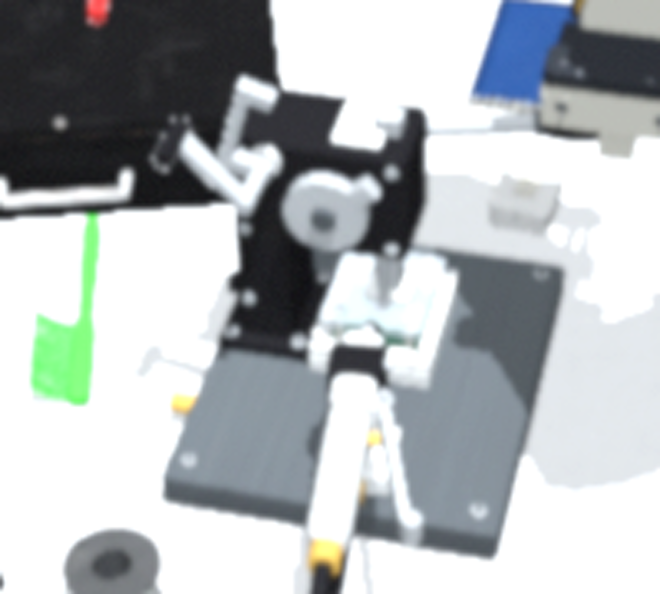

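Run:
```python
from h import *
p,d,c=snap('wrist','w3'); W=cloud(d,c)
O=np.array([.578,.0127]); a=-.1439; R=np.array([[np.cos(a),-np.sin(a)],[np.sin(a),np.cos(a)]])
Q=W.copy(); Q[...,:2]=(W[...,:2]-O)@R
m=(abs(Q[...,1]+.044)<.004)&(Q[...,0]>-.2)&(Q[...,0]<.03)&(Q[...,2]>.12)&(Q[...,2]<.26)
for x0 in np.arange(-.19,.03,.01):
    b=Q[m&(abs(Q[...,0]-x0)<.005)]
    if len(b)>3: print(x0.round(3),len(b),np.percentile(b[:,2],[10,50,90]).round(4))
b=Q[m&(Q[...,0]>-.075)&(Q[...,0]<-.005)]
if len(b)>9: k=np.polyfit(b[:,0],b[:,2],1); print(np.degrees(np.arctan(k[0])))
```

```text
-0.16 113 [0.2118 0.2126 0.2136]
-0.15 422 [0.2091 0.2104 0.2121]
-0.13 259 [0.2058 0.2069 0.2077]
-0.12 452 [0.2039 0.2052 0.2064]
-0.11 450 [0.2016 0.2029 0.2041]
-0.1 474 [0.1982 0.2    0.2018]
-0.09 464 [0.1935 0.1952 0.1977]
-0.08 434 [0.1891 0.1904 0.1931]
-0.07 412 [0.187  0.1883 0.1895]
-0.06 428 [0.185  0.1862 0.1875]
-0.05 424 [0.1828 0.184  0.1853]
-0.04 427 [0.1807 0.1821 0.1832]
-0.03 432 [0.1787 0.1799 0.1813]
-0.02 433 [0.1767 0.1779 0.1791]
-0.01 390 [0.1746 0.1758 0.1771]
-11.836658309640022
```

```bash
python3 -c "
from plant import close_job
print(close_job())"
```

```text
the job is handed in; nothing more can be done
None
```

I squeezed the blow gun fully for about a second and let it go, then flipped the catch back to its stop. I then pulled the lever down by its grip and held it there, measured at 11.8° against 12° at the stop. I kept the arm clear of the jar, the spool and the tin, and handed the job in at about 16 s.

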